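# Load the sample carrier into its dock

## Robot

A 6-joint arm with a two-finger parallel gripper is mounted at the origin on a cart in front of the work surface, level with it; the furniture and walls round the work are solid. World frame = base frame: x ahead of the robot, y to its left, z up, the work surface at z = 0. Lengths are in m, angles in degrees, forces in N, time in s.
With the tool pointing down it reaches from about 0.4 to 0.825 m from the base axis. Payload 7 kg.
Tool frame: the origin (TCP) lies between the finger pads; the fingertips stand 19 mm ahead of it and the grasp point (between the pads) is the TCP; x points along the fingers, y is the direction in which the jaws open and shut, and the axes are right-handed (so a half turn about x gives the same grasp; the last joint's range is limited). The gripper opens to 88 mm and grips with 3 to 60 N. Pads are 19 mm wide; open, the fingers measure 130 mm over their backs; the gripper's body (78 mm by 193 mm) begins 47 mm behind the grasp point.
Start: joints at [-58.149, 20.546, 0.682, 0, -70.136, -16.507], TCP at [0.179, -0.651, 0.246] pointing down, gripper open.
Joint ranges: [-176.03, 176.03], [-82.01, 121.73], [-58.28, 71.71], [-173.87, 95.51], [-174.79, -0.11], [-173.66, 173.66]. Speed limits (degrees/s): [136.94, 136.94, 172.46, 180, 180, 180].

## Interface

Orientations are given as [roll, pitch, yaw] about the fixed x, y, z axes, in that order (R = Rz(yaw) Ry(pitch) Rx(roll)).
In Python, from plant import r gives the robot as it stands.
- The arm moves only by the tool send_rows, never from a script. Its argument "plan" is a list of rows, each a list of 2 entries, a list of its own where there are three numbers: the shift along the tool's x, y, z scaled (see below), then the turn, a rotation vector about the tool's x, y, z scaled (see below). A call has exactly 5 rows; each row is the pose to reach, as a shift and turn from the pose measured when the call began, along the tool's axes at that moment; what a row does not reach only later rows make up. The controller multiplies each number of a shift by 0.15 m and each number of a turn by pi/4 rad. A row lasts 1/10 s, in which the tool goes at most 50 mm and 8.59 degrees, less where a joint would pass 70% of its speed; a pose out of reach is approached as far as the arm can. A call with a number of a shift or a turn outside -1 to 1 is refused whole. A call with a gripper value outside its range is refused whole. "jaw" is the opening, from -1 (shut) to 1 (fully open), so that 0 is half open, set as the call begins (left out, the last holds). The fingers move at their own pace and stop on an object; "force" is the grip in N (left out, the last holds). Time passes only in rows, so rows that repeat a pose let the fingers close, or fill a call up. It gives the time, the measured TCP pose, the force and the opening at its end, in the units of the state.
- r.get_state(): the state, without advancing time (a new reading comes with each control period).
- r.capture(name): name is "side" or "top"; returns a dict with "color" (480x640x3 uint8, red, green, blue), "range_z" (480x640 float32, m along the optical axis (not along the pixel's ray), 0 where there is no reading), "mtx" (3x3 intrinsics, pixels), "pose" (4x4, takes a point from camera to world coordinates). Camera axes: x right, y down, z forward; pixel columns grow to the right and rows downward; lengths in m; the calibration is good to about 2 mm. A picture is of the moment at which its call begins.
- r.close_job(): hands the job in, once; it reports no verdict.
Trained networks look in a picture, given as the dict that the camera call returned (one of the last four; its "shot" number tells which), for a name from the list of things; names that differ only in an ending like _2 or _b are one class to them, and where a whole thing is asked for, a point or a joint stands for the part that bears it (a point fixed in the world has none). Each returns a list of dicts, best first, with "score" (0 to 1); they miss things now and then, are a little off and sometimes report something else, mostly with a low value. They report only what shows in the picture. A call takes as long as a camera call. They do not tell look-alikes from the thing itself.
- r.find_in(picture, target): "uv" ([column, row] in pixels, amid what is visible of it).
- r.trace(picture, target): "mask" (480x640 bool, what is visible of it) and "uv" ([column, row] in pixels, amid what is visible of it).
The state is a dict: "time_s": time; "joints": joint angles; "qd": joint speeds; "joint_torque": joint torques, N m; "tcp_pos": TCP position; "eef_rot": TCP orientation; "contact_force": force on the tool from outside, world axes, zero at the start; "moment": the same for the moment, N m; "gripper_width": finger opening in m.
Only numpy, scipy, OpenCV 4.12 (cv2) and the standard library are available. Lean on these libraries where they do the work, as an engineer would, in place of code of your own. Each camera call takes 0.05 s, during which the arm holds its last target. There are 200 camera calls.

## Task

Take the sample carrier by its black bridge handle and lift it straight up off the two dowels of the blue jig, keeping it level so that it does not bind. Set it down flat on the desk and let go, then take it by its narrow tail and slide it, wide end first, fully home into the raised grey dock so that it sits flat on the dock's floor against the back stop. Leave the dropper bottle, the objective and the slide box where they are.

Things in the scene. Friction and masses are not known exactly. Their poses are not given: they have to be found in the camera images.
- carrier_plate (a point): Loose aluminium sample carrier, 0.2 to 0.3 kg: plate 12 mm thick, wide part 100 (x -38 to 62) by 96 mm, tail 40 mm wide on to x = -84 mm. This point: mid-thickness, under the handle, near the centre of mass; x to the wide end, z up. Black runners 8 mm high under the long sides carry it: this point is 14 mm above the surface it stands on. Two 25 mm pucks, 11 mm high, are fixed on top.
- carrier_handle (a point): Centre of the black handle's cross bar, 36 mm above carrier_plate, same axes. The bar is 60 mm long (y), 12 mm thick (x), 16 mm high, on two posts at y = +-25 mm; 22 mm of open space between the bar and the plate below it.
- carrier_tail (a point): Middle of the place to grip the tail, 66 mm behind carrier_plate (x = -66 mm), half-way up its 12 mm thickness, axes as carrier_plate. The tail is 40 mm across (y) and ends 18 mm behind this point.
- jig: Blue jig fixed to the desk. Origin on the desk under the handle, axes as the carrier on it. The plate lies on its top, 30 mm above the desk (runners hang beside it, 22 mm above the desk). Two 12 mm steel dowels at (-24,-30) and (48,30) mm rise 26 mm above the top, 1 mm play all round: lift 40 mm before moving sideways. Orange cheeks 54 mm high, 4 mm beside the tail, bar gripping it there.
- dock: Grey dock with white roof fixed to the desk; a bay open to its -x side. Origin on the desk under the middle of the mouth; +x points into the bay, z up. Bay floor 40 mm above the desk, clear height 72 mm, clear width 106 mm, depth 78 mm from mouth to back stop; outside 118 mm wide, 118 mm high. Blue flared guides stand 20 mm out in front of the mouth at both sides.
- dock_home (a point): Where carrier_plate is when the carrier is fully home: 16 mm inside the mouth, 54 mm above the desk; axes as the dock. The tail then sticks out of the mouth, its grip point 50 mm in front of the mouth.
- dropper_bottle: Amber dropper bottle, 33 mm wide, 94 mm high, standing; origin at the middle of its foot. Leave alone.
- objective: Spare microscope objective, 27 mm wide, 50 mm high, white with a green ring, standing; origin at the middle of its foot. Leave alone.
- slide_box: Closed beige slide box, 69 by 98 by 31 mm; origin at the middle of its underside. Leave alone.
Not all that is in view belongs to the job. Of the things that look like the part that bears carrier_plate, the largest one is meant.

How it is judged (in metres and radians):
On the way, in this order (a step that is already met when the one before it is completed fails the run):
1. the carrier is lifted level clear of the jig's dowels (z of carrier_plate in the frame of jig above 0.066 m and angle between carrier_plate's own z axis and vertical below 0.2 rad), for 0.1 s.
2. the carrier stands flat on the desk, let go (height (world z) of carrier_plate below 0.019 m and angle between carrier_plate's own z axis and vertical below 0.06 rad and contact force between the fingers and anything else below 0.2 N), for 0.2 s.
At the end, for the whole second after the job is handed in: The carrier lies flat (within 3 degrees) on the dock's floor (height within 4 mm), wide end in, no more than 8 mm short of the back stop, within 10 mm of the home position in plan, and straight within 9 degrees (horizontal distance between carrier_plate and dock_home below 0.01 m and x of carrier_plate in the frame of dock_home above -0.008 m and z of carrier_plate in the frame of dock_home between -0.004 and 0.004 m and angle between carrier_plate's own z axis and vertical below 0.06 rad and angle between the x axis of carrier_plate and the x axis of dock_home, either way round below 0.15 rad); the robot touches nothing.
It fails at once if the carrier is tilted more than 7 degrees while still on the dowels (horizontal distance between carrier_plate and jig below 0.02 m and z of carrier_plate in the frame of jig below 0.06 m and angle between carrier_plate's own z axis and vertical above 0.12 rad).
It fails at once if the dropper bottle is moved by more than 2 cm or tipped (distance of dropper_bottle from where it was at the start of the episode above 0.02 m or angle between dropper_bottle's own z axis and vertical above 0.4 rad).
It fails at once if the objective is moved by more than 2 cm or tipped (distance of objective from where it was at the start of the episode above 0.02 m or angle between objective's own z axis and vertical above 0.4 rad).
It fails at once if the slide box is moved by more than 2 cm (distance of slide_box from where it was at the start of the episode above 0.02 m).
It also fails if it takes over 61 s, if anything falls off the work surface, if the arm or the gripper's body presses on something with over 40 N, if the wrist force passes 120 N, or if a joint passes its speed limit or range.

## Working session

There is one attempt and no reset: what is moved stays moved. The work goes in short steps, Python scripts to look and compute and a tool call to move; the robot and the scene stay as the last step left them, time stands still between calls to the robot, and variables do not carry over. Pictures are saved under pics/ and viewed, about 8 in all and at most 12, crops included, and the job is handed in when it is done.

Besides the shell and the picture viewer there is one more tool, called after ">>>" by a JSON object that holds its "op" and its "data", one argument or row to a line. send_rows: Moves the arm, as the interface text tells. Its arguments: {"type":"object","properties":{"plan":{"type":"array"},"jaw":{"type":"number"},"force":{"type":"number"}},"required":["plan"]}

```bash
mkdir -p pics; ls
python3 - <<'E'
from plant import r
import cv2,numpy as np,pickle
s=r.get_state();print({k:np.round(v,3) for k,v in s.items()})
ims=[]
for n in("side","top"):
    p=r.capture(n);pickle.dump(p,open(n+".pkl","wb"));cv2.imwrite(f"pics/{n}0.png",p["color"][:,:,::-1])
    print(n,p["mtx"].tolist(),np.round(p["pose"],3).tolist())
    for t in["carrier_plate","carrier_handle","carrier_tail","jig","dock","dropper_bottle","objective","slide_box"]:
        for d in r.find_in(p,t)[:3]:
            u,v=np.round(d["uv"]).astype(int);z=p["range_z"][v,u]
            X=p["pose"]@np.r_[z*np.linalg.solve(p["mtx"],[u,v,1]),1]
            print(t,(u,v),round(d["score"],2),X[:3].round(3))
E
```

```text
pics
{'time_s': np.float64(0.0), 'joints': array([-5.8151e+01,  2.0590e+01,  6.3300e-01, -2.1000e-02, -7.0135e+01,
       -1.6505e+01]), 'qd': array([ 0.061, -0.055, -0.001, -0.078,  0.06 , -0.062]), 'joint_torque': array([-2.0000e-03, -5.8273e+01,  2.9304e+01,  6.9970e+00,  7.0000e-03,
       -0.0000e+00]), 'tcp_pos': array([ 0.178, -0.651,  0.245]), 'eef_rot': array([ 94.474,  89.906, 109.811]), 'contact_force': array([ 0.325, -0.079, -0.113]), 'moment': array([-0.065, -0.061, -0.028]), 'gripper_width': np.float64(0.088)}
side [[433.7079926367941, 0.0, 316.6560813025825], [0.0, 433.7079926367941, 242.6305408097093], [0.0, 0.0, 1.0]] [[0.993, -0.051, 0.11, 0.41], [-0.12, -0.534, 0.837, -0.735], [0.016, -0.844, -0.536, 0.596], [0.0, 0.0, 0.0, 1.0]]
carrier_plate (np.int64(251), np.int64(280)) 0.96 [0.369 0.008 0.034]
carrier_plate (np.int64(309), np.int64(262)) 0.85 [0.501 0.091 0.013]
carrier_plate (np.int64(357), np.int64(210)) 0.29 [0.657 0.303 0.03 ]
carrier_handle (np.int64(253), np.int64(282)) 0.88 [0.373 0.008 0.028]
carrier_handle (np.int64(300), np.int64(215)) 0.84 [0.496 0.
[... 1312 characters left out ...]
4(264)) 0.96 [0.506 0.088 0.038]
carrier_tail (np.int64(337), np.int64(320)) 0.91 [0.375 0.031 0.034]
carrier_tail (np.int64(236), np.int64(265)) 0.61 [0.497 0.265 0.083]
jig (np.int64(253), np.int64(284)) 0.7 [0.455 0.229 0.053]
dock (np.int64(435), np.int64(199)) 0.8 [ 0.654 -0.178  0.123]
dropper_bottle (np.int64(320), np.int64(208)) 0.7 [0.634 0.077 0.078]
dropper_bottle (np.int64(292), np.int64(202)) 0.39 [0.651 0.144 0.05 ]
objective (np.int64(435), np.int64(198)) 0.68 [ 0.657 -0.179  0.118]
objective (np.int64(290), np.int64(204)) 0.65 [0.646 0.149 0.052]
slide_box (np.int64(212), np.int64(194)) 0.93 [0.669 0.339 0.03 ]
slide_box (np.int64(239), np.int64(272)) 0.22 [0.482 0.265 0.043]
```

View pics/top0.png

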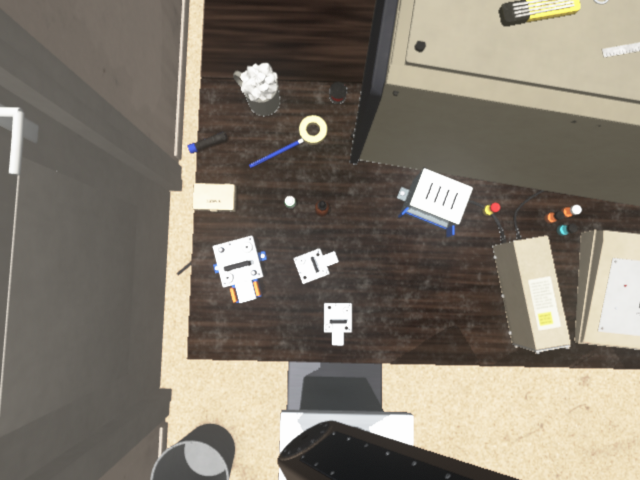

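View pics/side0.png

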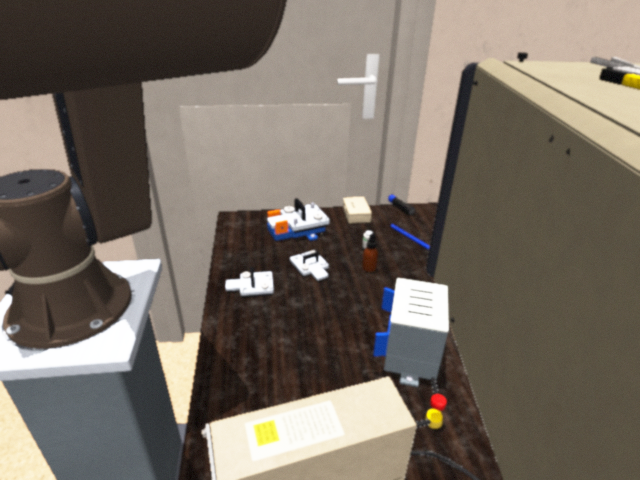

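Candidates for the carrier in the top picture are (238,265) on the blue jig, (316,265), a small one on the desk, and (338,322), another small one. The largest, (238,265), on the jig with orange cheeks, is the one. The dock is at (440,197) with its blue guides and mouth facing the robot. Next I fit the poses.

```bash
cat > h.py <<'E'
import numpy as np,cv2
from scipy.optimize import minimize
def cloud(p):
    v,u=np.mgrid[:480,:640];z=p["range_z"]
    P=np.stack([u*z,v*z,z],-1)@np.linalg.inv(p["mtx"]).T
    W=P@p["pose"][:3,:3].T+p["pose"][:3,3]; W[z==0]=np.nan
    return W
def sel(W,c,rad,z0,z1):
    return (np.hypot(W[...,0]-c[0],W[...,1]-c[1])<rad)&(W[...,2]>z0)&(W[...,2]<z1)
PL=np.array([[62,-48],[62,48],[-38,48],[-38,20],[-84,20],[-84,-20],[-38,-20],[-38,-48]])/1000
def iou_fit(pts,poly,x0,res=0.0005,cell=0.0026):
    """fit polygon (x,y,yaw deg) to points by raster overlap"""
    o=pts.min(0)-.04;n=np.ceil((np.ptp(pts,0)+.08)/res).astype(int)
    M=np.zeros(n[::-1],np.uint8);ij=((pts-o)/res).astype(int);M[ij[:,1],ij[:,0]]=1
    k=int(cell/res)|1
    M=cv2.morphologyEx(M,cv2.MORPH_CLOSE,cv2.getStructuringElement(cv2.MORPH_ELLIPSE,(2*k+1,2*k+1)))
    def f(x):
        a=np.deg2rad(x[2]);R=np.array([[np.cos(a),-np.sin(a)],[np.sin(a),np.cos(a)]])
        q=poly@R.T+np.array(x[:2])/1000
        m=cv2.fillPoly(np.zeros_like(M),[np.round((q-o)/res*16).astype(np.int32)],1,shift=4)
        return -(m&M).sum()/((m|M).sum())
    b=min((minimize(f,np.r_[x0[0]*1000,x0[1]*1000,x0[2]+d],method="Nelder-Mead",options=dict(initial_simplex=np.r_[x0[0]*1000,x0[1]*1000,x0[2]+d]+np.array([[0,0,0],[10,0,0],[0,10,0],[0,0,8]]))) for d in(-8,0,8)),key=lambda s:s.fun)
    return b.x.round(2),round(-b.fun,3)
def plate(p,c,ztop,yaw):
    W=cloud(p);m=sel(W,c,.12,ztop-.007,ztop+.06)&(p["color"].min(-1)>120)
    Q=W[m]; return iou_fit(Q[:,:2],PL,(*c,yaw)),Q[:,2]
E
python3 - <<'E'
from h import *;import pickle
p=pickle.load(open("top.pkl","rb"));W=cloud(p)
(b,q),z=plate(p,(.495,.262),.042,10);print("plate",b,q,np.percentile(z,[5,25,50,75,95]).round(4))
m=sel(W,(.495,.262),.06,.068,.11);B=W[m];
rect=cv2.minAreaRect((B[:,:2]*1000).astype(np.float32));print("bar",rect,np.median(B[:,2]),len(B))
for c in((.504,.093),(.37,.03)):
  m=sel(W,c,.07,.008,.1)&(p["color"].min(-1)>120);B=W[m];print("small",cv2.minAreaRect((B[:,:2]*1000).astype(np.float32)),np.median(B[:,2]),B[:,2].max())
m=sel(W,(.655,-.18),.11,.108,.13);B=W[m];print("roof",cv2.minAreaRect((B[:,:2]*1000).astype(np.float32)),np.median(B[:,2]),len(B))
m=sel(W,(.6,-.18),.14,.02,.105);B=W[m];C=p["color"][m].astype(int);b=(C[:,2]>C[:,0]+40);print("blue",b.sum(),B[b].min(0),B[b].max(0));print(cv2.minAreaRect((B[b][:,:2]*1000).astype(np.float32)))
m=sel(W,(.655,-.13),.3,.125,.6);B=W[m];print("tall",B[:,0].min(),B[:,1].min(),B[:,1].max(),B[:,2].max())
for c in((.635,.077),(.648,.149),(.669,.339)):
  m=sel(W,c,.06,.01,.12);B=W[m];print("keep",B.mean(0).round(3),B.min(0).round(3),B.max(0).round(3))
cv2.imwrite("pics/c.png",cv2.resize(p["color"][150:340,180:480,::-1],(800,507),interpolation=cv2.INTER_CUBIC))
E
```

```text
plate [541.88 324.52  -9.27] -239680163111448.78 [0.0404 0.0426 0.0441 0.0463 0.0568]
bar ((495.7150573730469, 266.60272216796875), (11.796422958374023, 59.359466552734375), 16.408666610717773) 0.08104283137168333 145
small ((507.373046875, 81.67245483398438), (65.17799377441406, 99.11084747314453), 22.119491577148438) 0.015515101941964038 0.044716544970786476
small ((362.58221435546875, 29.149473190307617), (98.1985092163086, 63.02946853637695), 1.3011293411254883) 0.015362186403877987 0.04394846577674971
roof ((673.423828125, -186.87197875976562), (145.95199584960938, 134.70120239257812), 81.75792694091797) 0.11945987527312063 2281
blue 200 [ 0.58012899 -0.23152581  0.03209605] [ 0.64347723 -0.10871661  0.09446455]
((614.3317260742188, -173.01466369628906), (128.01284790039062, 27.751083374023438), 69.48837280273438)
tall 0.4738218172745518 -0.42559388906821605 0.010300220132129972 0.4994335396845906
keep [0.636 0.075 0.062] [0.625 0.058 0.011] [0.656 0.089 0.098]
keep [0.651 0.149 0.042] [0.642 0.089 0.01 ] [0.664 0.162 0.056]
keep [0.661 0.335 0.032] [0.628 0.287 0.01 ] [0.697 0.387 0.039]h.py:21: RuntimeWarning: overflow encountered in scalar negative
  return -(m&M).sum()/((m|M).sum())
```

View pics/c.png

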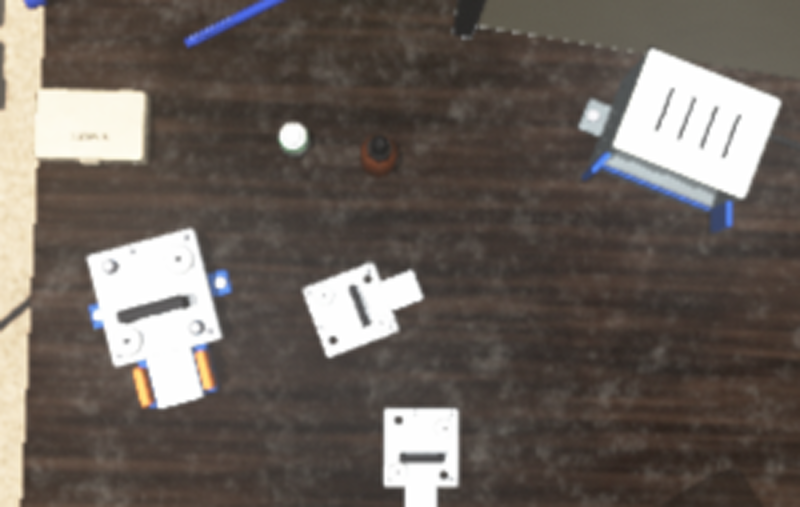

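```bash
sed -i 's/return -(m&M).sum()\/((m|M).sum())/return -float((m\&M).sum())\/float((m|M).sum())/' h.py
cat >> h.py <<'E'
from scipy.spatial.transform import Rotation as Ro
def tool(yaw,tilt=0):
    """tool down, jaw axis at heading yaw (deg); tilt: tool top leaned toward heading yaw+90 (deg)"""
    y=np.deg2rad(yaw);t=np.deg2rad(tilt);Y=np.array([np.cos(y),np.sin(y),0]);U=np.array([-np.sin(y),np.cos(y),0])
    X=-np.cos(t)*np.array([0,0,1])-np.sin(t)*U
    return Ro.from_matrix(np.c_[X,Y,np.cross(X,Y)])
def go(r,pos,yaw,tilt=0):
    s=r.get_state();R0=Ro.from_euler("xyz",s["eef_rot"],degrees=True)
    def rv(y): return (R0.inv()*tool(*y)).as_rotvec()/(np.pi/4)
    c=[rv((yaw,tilt)),rv((yaw+180,-tilt))];t=min(c,key=np.linalg.norm)
    d=R0.inv().apply(np.array(pos)-s["tcp_pos"])/.15
    print("t",round(s["time_s"],2),"tcp",s["tcp_pos"].round(4),"rpy",s["eef_rot"].round(2),"F",s["contact_force"].round(1),"w",round(s["gripper_width"],4),"j",s["joints"].round(0))
    print("shift",d.round(3).tolist(),"turn",t.round(3).tolist()," other turn",max(c,key=np.linalg.norm).round(2).tolist())
E
python3 - <<'E'
from h import *;import pickle
from plant import r
p=pickle.load(open("top.pkl","rb"));W=cloud(p)
(b,q),z=plate(p,(.495,.262),.042,16);print("plate",b,q)
m=sel(W,(.655,-.18),.11,.108,.13)&(p["color"].min(-1)>120);B=W[m]
D=np.array([[0,-59],[80,-59],[80,59],[0,59]])/1000
print(cv2.minAreaRect((B[:,:2]*1000).astype(np.float32)))
for L in(78,82,84,88):
  D[1:3,0]=L/1000;print("dock",L,iou_fit(B[:,:2],D,(.62,-.17,-20)))
m=sel(W,(.6,-.18),.14,.01,.13);C=p["color"].astype(int);b=m&(C[...,2]>C[...,0]+40)
D0=np.deg2rad(-20);dx=np.array([np.cos(D0),np.sin(D0)]);print("blue",[ (W[b][:,:2]@dx).min().round(3),W[b][:,2].max().round(3)])
s=pickle.load(open("side.pkl","rb"));W=cloud(s);m=sel(W,(.62,-.19),.13,.01,.14);C=s["color"].astype(int);b=m&(C[...,2]>C[...,0]+50);print("side blue z",np.percentile(W[b][:,2],[1,50,99]).round(3))
m=sel(W,(.66,-.19),.11,.11,.13)&(C.min(-1)>120);print("side roof",cv2.minAreaRect((W[m][:,:2]*1000).astype(np.float32)))
go(r,(.4957,.2666,.24),16.4)
E
```

```text
plate [496.06 266.47  16.69] 0.86
((661.7059326171875, -192.40609741210938), (119.04869842529297, 91.46761322021484), 69.39176177978516)
dock 78 (array([ 624.29, -178.46,  -20.33]), np.float64(0.881))
dock 82 (array([ 623.35, -177.14,  -21.9 ]), np.float64(0.924))
dock 84 (array([ 622.51, -176.74,  -20.58]), np.float64(0.947))
dock 88 (array([ 619.87, -176.31,  -20.59]), np.float64(0.969))
blue [np.float64(0.622), np.float64(0.094)]
side blue z [0.034 0.064 0.103]
side roof ((660.6218872070312, -193.06219482421875), (120.87972259521484, 89.90410614013672), 69.33246612548828)
t 0.9 tcp [ 0.1786 -0.6509  0.2456] rpy [-76.56  90.   -61.22] F [ 0.4 -0.7  0.2] w 0.0872 j [-58.  21.   1.   0. -70. -17.]
shift [0.037, 5.339, 3.657] turn [1.977, 0.0, 0.0]  other turn [-2.02, -0.0, 0.0]
```

```bash
cat >> h.py <<'E'
def seq(r,wps):
    """wps: list of (pos,heading,tilt); print one shift/turn per call, assuming each is reached"""
    s=r.get_state();R=Ro.from_euler("xyz",s["eef_rot"],degrees=True);P=s["tcp_pos"]
    print("t",round(s["time_s"],2),"tcp",P.round(4),"heading",np.rad2deg(np.arctan2(*R.as_matrix()[1::-1,1])).round(2),"X",R.as_matrix()[:,0].round(3),"F",s["contact_force"].round(1),"w",round(s["gripper_width"],4),"j",s["joints"].round(0))
    for p,h,t in wps:
        T=tool(h,t);d=R.inv().apply(np.array(p)-P)/.15;v=(R.inv()*T).as_rotvec()/(np.pi/4)
        print(np.round(p,3),h,"->",d.round(3).tolist(),v.round(3).tolist(),"!!" if max(abs(d).max(),abs(v).max())>1 else "");R,P=T,np.array(p)
E
python3 - <<'E'
from h import *;import pickle
from plant import r
p=pickle.load(open("top.pkl","rb"));W=cloud(p)
m=sel(W,(.45,-.4),.22,.03,.6)&(W[...,0]<.6);print("boxes z",np.percentile(W[m][:,2],[50,90,99]).round(3),W[m].min(0).round(2),W[m].max(0).round(2))
s=r.get_state();h0=np.rad2deg(np.arctan2(*Ro.from_euler("xyz",s["eef_rot"],degrees=True).as_matrix()[1::-1,1]));print(h0)
w=[];h1=h0+ (16.5+180-h0 if abs(16.5+180-h0-91)<20 else 16.5-h0);N=7
for i in range(1,N+1):
    f=i/N;a=np.deg2rad(-74.66+f*(28.3+74.66));rr=.675+f*(.5626-.675);rr-=.1*np.sin(np.pi*f)
    w.append(((rr*np.cos(a),rr*np.sin(a),.246-.04*f+.08*np.sin(np.pi*f)),h0+f*(h1-h0),0))
seq(r,w)
E
```

```text
boxes z [0.096 0.129 0.132] [ 0.32 -0.62  0.03] [ 0.6  -0.22  0.14]
105.34302583514541
t 0.9 tcp [ 0.1786 -0.6509  0.2456] heading 105.34 X [ 0. -0. -1.] F [ 0.4 -0.7  0.2] w 0.0872 j [-58.  21.   1.   0. -70. -17.]
[ 0.308 -0.533  0.275] 118.36545071583892 -> [-0.196, 0.531, 1.042] [-0.289, 0.0, 0.0] !!
[ 0.398 -0.401  0.297] 131.38787559653244 -> [-0.147, 0.49, 0.942] [-0.289, 0.0, 0.0] 
[ 0.456 -0.269  0.307] 144.41030047722595 -> [-0.065, 0.403, 0.874] [-0.289, 0.0, 0.0] 
[ 0.494 -0.14   0.301] 157.43272535791945 -> [0.038, 0.295, 0.846] [-0.289, 0.0, 0.0] 
[ 0.516 -0.01   0.28 ] 170.455150238613 -> [0.141, 0.193, 0.858] [-0.289, 0.0, 0.0] 
[0.52  0.126 0.246] 183.4775751193065 -> [0.224, 0.125, 0.897] [-0.289, -0.0, -0.0] 
[0.495 0.267 0.206] 196.5 -> [0.269, 0.109, 0.948] [-0.289, 0.0, 0.0]
```

>>> {"op": "send_rows", "data": {
  "plan": [
    [[-0.05,0.13,0.25],[-0.07,0,0]],
    [[-0.1,0.26,0.5],[-0.14,0,0]],
    [[-0.15,0.4,0.75],[-0.22,0,0]],
    [[-0.2,0.53,1.0],[-0.29,0,0]],
    [[-0.2,0.53,1.0],[-0.29,0,0]]
  ],
  "jaw": 0.0,
  "force": 40
}}

```text
time_s: 1.4
tcp_pos: [0.3056, -0.5324, 0.2774]
eef_rot: [-65.1, 89.8, -36.3]
contact_force: [0.1, -1.0, 0.1]
gripper_width: 0.0533
```

>>> {"op": "send_rows", "data": {
  "plan": [
    [[-0.05,0.13,0.25],[-0.07,0,0]],
    [[-0.08,0.26,0.5],[-0.14,0,0]],
    [[-0.12,0.38,0.73],[-0.22,0,0]],
    [[-0.15,0.49,0.96],[-0.29,0,0]],
    [[-0.15,0.49,0.96],[-0.29,0,0]]
  ]
}}

```text
time_s: 1.9
tcp_pos: [0.3986, -0.3963, 0.3009]
eef_rot: [-70.8, 89.7, -28.7]
contact_force: [-0.1, -0.2, -0.2]
gripper_width: 0.0439
```

>>> {"op": "send_rows", "data": {
  "plan": [
    [[-0.02,0.1,0.22],[-0.07,0,0]],
    [[-0.04,0.2,0.44],[-0.14,0,0]],
    [[-0.05,0.3,0.66],[-0.22,0,0]],
    [[-0.06,0.4,0.88],[-0.29,0,0]],
    [[-0.06,0.4,0.88],[-0.29,0,0]]
  ]
}}

```text
time_s: 2.4
tcp_pos: [0.4575, -0.2611, 0.3102]
eef_rot: [-77.3, 89.7, -21.9]
contact_force: [-0.3, -0.7, 0.6]
gripper_width: 0.044
```

>>> {"op": "send_rows", "data": {
  "plan": [
    [[0.01,0.07,0.21],[-0.07,0,0]],
    [[0.02,0.15,0.42],[-0.14,0,0]],
    [[0.03,0.22,0.63],[-0.22,0,0]],
    [[0.04,0.3,0.85],[-0.29,0,0]],
    [[0.04,0.3,0.85],[-0.29,0,0]]
  ]
}}

```text
time_s: 2.9
tcp_pos: [0.4936, -0.1287, 0.3038]
eef_rot: [-88.3, 89.7, -19.7]
contact_force: [0.1, -0.0, 0.9]
gripper_width: 0.0439
```

Run:
```python
from h import *
from plant import r
seq(r,[((.516,-.01,.28),170.5,0),((.52,.126,.246),183.5,0),((.4957,.2666,.17),196.5,0),((.4957,.2666,.076),196.5,0)])
```

```text
t 2.9 tcp [ 0.4936 -0.1287  0.3038] heading 158.59 X [ 0.006 -0.002 -1.   ] F [ 0.1 -0.   0.9] w 0.0439 j [  8.   3. -15.   0. -72. -29.]
[ 0.516 -0.01   0.28 ] 170.5 -> [0.158, 0.151, 0.791] [-0.265, -0.001, 0.007] 
[0.52  0.126 0.246] 183.5 -> [0.227, 0.123, 0.899] [-0.289, -0.0, -0.0] 
[0.496 0.267 0.17 ] 196.5 -> [0.507, 0.104, 0.945] [-0.289, 0.0, 0.0] 
[0.496 0.267 0.076] 196.5 -> [0.627, 0.0, -0.0] [0.0, 0.0, 0.0]
```

>>> {"op": "send_rows", "data": {
  "plan": [
    [[0.04,0.04,0.2],[-0.07,0,0]],
    [[0.08,0.08,0.4],[-0.13,0,0]],
    [[0.12,0.11,0.6],[-0.2,0,0]],
    [[0.16,0.15,0.79],[-0.265,0,0.007]],
    [[0.16,0.15,0.79],[-0.265,0,0.007]]
  ]
}}

```text
time_s: 3.4
tcp_pos: [0.5163, -0.009, 0.2786]
eef_rot: [125.8, 89.9, -153.6]
contact_force: [0.9, -0.2, 0.4]
gripper_width: 0.0438
```

>>> {"op": "send_rows", "data": {
  "plan": [
    [[0.04,0.03,0.22],[-0.07,0,0]],
    [[0.08,0.06,0.44],[-0.14,0,0]],
    [[0.15,0.09,0.67],[-0.22,0,0]],
    [[0.22,0.12,0.9],[-0.29,0,0]],
    [[0.22,0.12,0.9],[-0.29,0,0]]
  ]
}}

```text
time_s: 3.9
tcp_pos: [0.5205, 0.1285, 0.244]
eef_rot: [112.3, 89.8, -153.9]
contact_force: [-0.2, -0.9, -0.1]
gripper_width: 0.0437
```

>>> {"op": "send_rows", "data": {
  "plan": [
    [[0.08,0.03,0.24],[-0.07,0,0]],
    [[0.16,0.06,0.47],[-0.14,0,0]],
    [[0.24,0.08,0.7],[-0.22,0,0]],
    [[0.32,0.1,0.92],[-0.29,0,0]],
    [[0.32,0.1,0.92],[-0.29,0,0]]
  ]
}}

```text
time_s: 4.4
tcp_pos: [0.496, 0.2663, 0.1942]
eef_rot: [105.5, 89.7, -147.5]
contact_force: [0.0, -0.0, -1.1]
gripper_width: 0.0436
```

Run:
```python
from h import *
from plant import r
seq(r,[((.4957,.2666,.12),196.5,0),((.4957,.2666,.076),196.5,0)])
p=r.capture("side")
c=p["color"][170:270,230:360,::-1];cv2.imwrite("pics/s1.png",cv2.resize(c,(780,600),interpolation=cv2.INTER_CUBIC))
p=r.capture("top");W=cloud(p);print(plate(p,(.495,.262),.042,16)[0])
```

```text
t 4.4 tcp [0.496  0.2663 0.1942] heading -163.04 X [-0.005 -0.003 -1.   ] F [ 0.  -0.  -1.1] w 0.0436 j [ 48.  13. -18.  -0. -60. -31.]
[0.496 0.267 0.12 ] 196.5 -> [0.495, -0.001, 0.003] [0.01, -0.002, -0.007] 
[0.496 0.267 0.076] 196.5 -> [0.293, 0.0, -0.0] [0.0, 0.0, 0.0] 
(array([495.43, 265.88,  18.79]), np.float64(0.356))
```

>>> {"op": "send_rows", "data": {
  "plan": [
    [[0.1,0,0],[0,0,0]],
    [[0.2,0,0],[0.01,0,-0.007]],
    [[0.3,0,0],[0.01,0,-0.007]],
    [[0.4,0,0],[0.01,0,-0.007]],
    [[0.5,0,0],[0.01,0,-0.007]]
  ]
}}

```text
time_s: 5.0
tcp_pos: [0.4972, 0.2626, 0.1209]
eef_rot: [-112.3, 89.9, -6.1]
contact_force: [0.1, -0.1, 0.3]
gripper_width: 0.0441
```

>>> {"op": "send_rows", "data": {
  "plan": [
    [[0.06,0,0],[0,0,0]],
    [[0.12,0,0],[0,0,0]],
    [[0.18,0,0],[0,0,0]],
    [[0.24,0,0],[0,0,0]],
    [[0.29,0,0],[0,0,0]]
  ]
}}

```text
time_s: 5.5
tcp_pos: [0.4974, 0.2625, 0.0768]
eef_rot: [-113.7, 89.9, -7.5]
contact_force: [0.6, 0.0, 0.4]
gripper_width: 0.044
```

Run:
```python
from h import *
from plant import r
seq(r,[((.4957,.2666,.075),196.5,0)])
p=r.capture("side")
c=p["color"][170:260,240:360,::-1];cv2.imwrite("pics/s2.png",cv2.resize(c,(800,600),interpolation=cv2.INTER_CUBIC))
```

```text
t 5.5 tcp [0.4974 0.2625 0.0768] heading -163.83 X [ 0.003 -0.    -1.   ] F [0.6 0.  0.4] w 0.044 j [ 48.  20. -26.   0. -45. -32.]
[0.496 0.267 0.075] 196.5 -> [0.012, 0.003, 0.029] [-0.007, -0.001, 0.003]
```

View pics/s2.png

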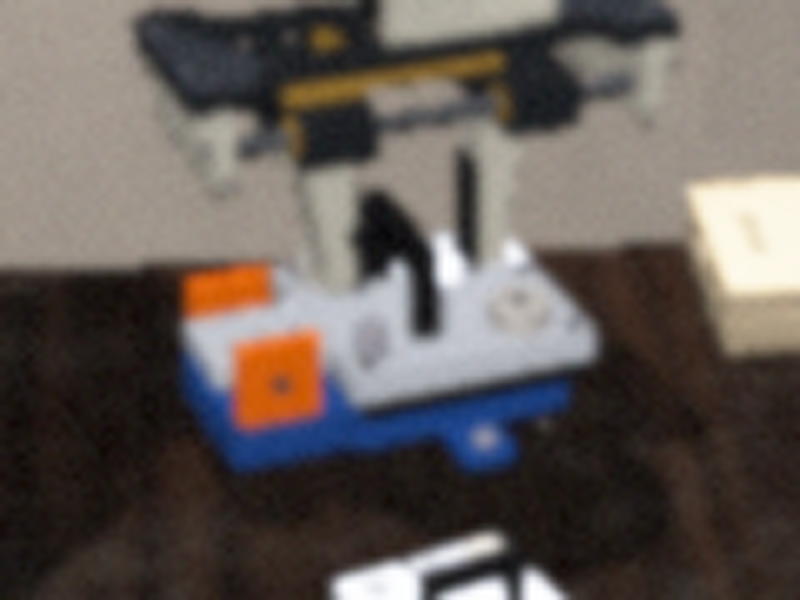

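The open fingers straddle the black bar (bar near (410,250) in the crop), and nothing is touching. I'll trim sideways and close.

>>> {"op": "send_rows", "data": {
  "plan": [
    [[0.012,0,0.029],[0,0,0]],
    [[0.012,0,0.029],[0,0,0]],
    [[0.012,0,0.029],[0,0,0]],
    [[0.012,0,0.029],[0,0,0]],
    [[0.012,0,0.029],[0,0,0]]
  ]
}}

```text
time_s: 6.05
tcp_pos: [0.4956, 0.2664, 0.0741]
eef_rot: [-139.9, 89.9, -33.7]
contact_force: [0.6, -0.0, 0.2]
gripper_width: 0.0435
```

>>> {"op": "send_rows", "data": {
  "plan": [
    [[0,0,0],[0,0,0]],
    [[0,0,0],[0,0,0]],
    [[0,0,0],[0,0,0]],
    [[0,0,0],[0,0,0]],
    [[0,0,0],[0,0,0]]
  ],
  "jaw": -1,
  "force": 40
}}

```text
time_s: 6.55
tcp_pos: [0.4955, 0.2663, 0.0741]
eef_rot: [-148.6, 89.9, -42.5]
contact_force: [0.2, -0.6, 0.4]
gripper_width: 0.0119
```

>>> {"op": "send_rows", "data": {
  "plan": [
    [[0,0,0],[0,0,0]],
    [[0,0,0],[0,0,0]],
    [[0,0,0],[0,0,0]],
    [[0,0,0],[0,0,0]],
    [[0,0,0],[0,0,0]]
  ]
}}

```text
time_s: 7.05
tcp_pos: [0.4955, 0.2664, 0.0741]
eef_rot: [-148.7, 89.9, -42.6]
contact_force: [-0.7, -0.4, 0.9]
gripper_width: 0.0116
```

Run:
```python
from h import *
from plant import r
seq(r,[])
```

```text
t 7.05 tcp [0.4955 0.2664 0.0741] heading -163.83 X [ 0.001 -0.001 -1.   ] F [-0.7 -0.4  0.9] w 0.0116 j [ 48.  20. -26.   0. -44. -32.]
```

>>> {"op": "send_rows", "data": {
  "plan": [
    [[-0.03,0,0],[0,0,0]],
    [[-0.06,0,0],[0,0,0]],
    [[-0.09,0,0],[0,0,0]],
    [[-0.12,0,0],[0,0,0]],
    [[-0.14,0,0],[0,0,0]]
  ]
}}

```text
time_s: 7.55
tcp_pos: [0.4956, 0.2665, 0.0957]
eef_rot: [-129.3, 89.9, -23.1]
contact_force: [0.5, 0.2, -1.6]
gripper_width: 0.0114
```

>>> {"op": "send_rows", "data": {
  "plan": [
    [[-0.06,0,0],[0,0,0]],
    [[-0.12,0,0],[0,0,0]],
    [[-0.18,0,0],[0,0,0]],
    [[-0.24,0,0],[0,0,0]],
    [[-0.3,0,0],[0,0,0]]
  ]
}}

```text
time_s: 8.05
tcp_pos: [0.4956, 0.2666, 0.1417]
eef_rot: [-120.4, 89.9, -14.2]
contact_force: [-0.4, -0.1, -2.7]
gripper_width: 0.0115
```

>>> {"op": "send_rows", "data": {
  "plan": [
    [[-0.1,0,0],[0,0,0]],
    [[-0.2,0,0],[0,0,0]],
    [[-0.3,0,0],[0,0,0]],
    [[-0.4,0,0],[0,0,0]],
    [[-0.5,0,0],[0,0,0]]
  ]
}}

```text
time_s: 8.55
tcp_pos: [0.4953, 0.2665, 0.2178]
eef_rot: [-115.4, 89.9, -9.3]
contact_force: [0.3, -0.3, -2.0]
gripper_width: 0.0115
```

Run:
```python
from h import *
from plant import r
mth=np.array([.6191,-.1769]);d=np.array([np.cos(np.deg2rad(-20.6)),np.sin(np.deg2rad(-20.6))])
t=mth-.13*d;print("set",t)
w=[];s=r.get_state()["tcp_pos"];h0=196.17;h1=159.1
for i in range(1,4):
    f=i/3;w.append(((s[0]+f*(t[0]-s[0]),s[1]+f*(t[1]-s[1]),.21-.03*f),h0+f*(h1-h0),0))
seq(r,w+[((*t,.08),h1,0)])
p=r.capture("side")
c=p["color"][120:270,230:430,::-1];cv2.imwrite("pics/s3.png",cv2.resize(c,(800,600),interpolation=cv2.INTER_CUBIC))
```

```text
set [ 0.49741226 -0.13116059]
t 8.55 tcp [0.4953 0.2665 0.2178] heading -163.83 X [ 0.002 -0.    -1.   ] F [ 0.3 -0.3 -2. ] w 0.0115 j [ 48.  11. -16.   0. -63. -32.]
[0.496 0.134 0.2  ] 183.81333333333333 -> [0.119, 0.242, -0.85] [0.275, -0.001, 0.002] 
[0.497 0.001 0.19 ] 171.45666666666665 -> [0.067, 0.054, -0.882] [0.275, -0.0, -0.0] 
[ 0.497 -0.131  0.18 ] 159.1 -> [0.067, -0.136, -0.873] [0.275, 0.0, 0.0] 
[ 0.497 -0.131  0.08 ] 159.1 -> [0.667, 0.0, 0.0] [0.0, 0.0, 0.0]
```

View pics/s3.png

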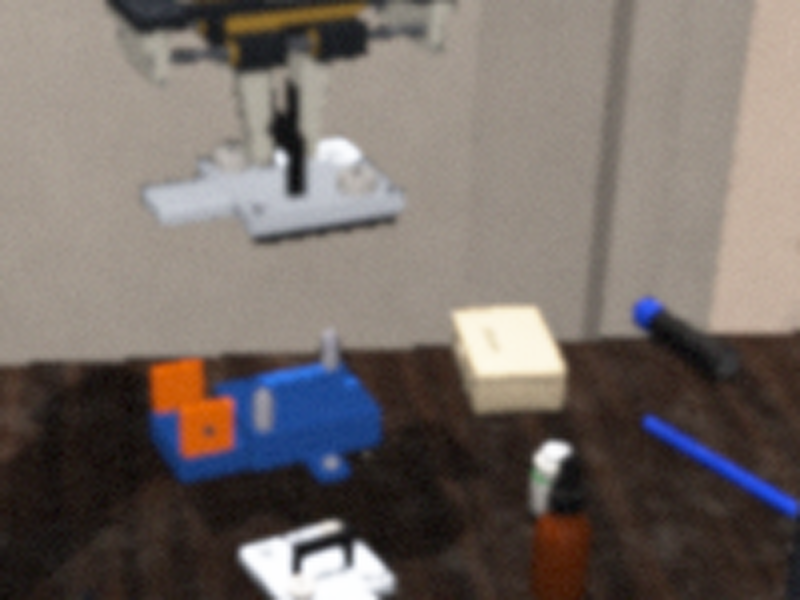

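The carrier hangs level at (290,200) and clear of both dowels. Now I carry it to the free desk area in front of the dock.

>>> {"op": "send_rows", "data": {
  "plan": [
    [[0.03,0.06,-0.21],[0.07,0,0]],
    [[0.06,0.12,-0.42],[0.14,0,0]],
    [[0.09,0.18,-0.63],[0.2,0,0]],
    [[0.12,0.24,-0.85],[0.275,0,0]],
    [[0.12,0.24,-0.85],[0.275,0,0]]
  ]
}}

```text
time_s: 9.1
tcp_pos: [0.4963, 0.1314, 0.2016]
eef_rot: [-80.5, 89.8, 13.0]
contact_force: [-0.0, 0.9, -1.9]
gripper_width: 0.0115
```

>>> {"op": "send_rows", "data": {
  "plan": [
    [[0.01,0.01,-0.22],[0.07,0,0]],
    [[0.03,0.02,-0.44],[0.14,0,0]],
    [[0.05,0.04,-0.66],[0.2,0,0]],
    [[0.06,0.05,-0.88],[0.275,0,0]],
    [[0.06,0.05,-0.88],[0.275,0,0]]
  ]
}}

```text
time_s: 9.6
tcp_pos: [0.4963, -0.0034, 0.1923]
eef_rot: [-73.5, 89.9, 7.5]
contact_force: [0.3, 0.3, -2.4]
gripper_width: 0.012
```

>>> {"op": "send_rows", "data": {
  "plan": [
    [[0.01,-0.03,-0.22],[0.07,0,0]],
    [[0.03,-0.06,-0.44],[0.14,0,0]],
    [[0.05,-0.1,-0.66],[0.2,0,0]],
    [[0.06,-0.14,-0.87],[0.275,0,0]],
    [[0.06,-0.14,-0.87],[0.275,0,0]]
  ]
}}

```text
time_s: 10.1
tcp_pos: [0.4965, -0.1377, 0.1829]
eef_rot: [-72.2, 89.9, -3.8]
contact_force: [0.5, 0.3, -2.0]
gripper_width: 0.0114
```

Run:
```python
from h import *
from plant import r
t=(.4974,-.1312)
seq(r,[((*t,.09),159.1,0),((*t,.056),159.1,0),((*t,.051),159.1,0)])
```

```text
t 10.1 tcp [ 0.4965 -0.1377  0.1829] heading 158.34 X [ 0.002 -0.    -1.   ] F [ 0.5  0.3 -2. ] w 0.0114 j [  6.   8. -24.   0. -57. -28.]
[ 0.497 -0.131  0.09 ] 159.1 -> [0.619, 0.011, 0.042] [-0.017, 0.001, 0.002] 
[ 0.497 -0.131  0.056] 159.1 -> [0.227, 0.0, 0.0] [0.0, 0.0, 0.0] 
[ 0.497 -0.131  0.051] 159.1 -> [0.033, 0.0, 0.0] [0.0, 0.0, 0.0]
```

>>> {"op": "send_rows", "data": {
  "plan": [
    [[0.12,0.01,0.04],[-0.017,0,0.002]],
    [[0.25,0.01,0.04],[-0.017,0,0.002]],
    [[0.38,0.01,0.04],[-0.017,0,0.002]],
    [[0.5,0.01,0.04],[-0.017,0,0.002]],
    [[0.62,0.01,0.04],[-0.017,0,0.002]]
  ]
}}

```text
time_s: 10.6
tcp_pos: [0.4979, -0.1307, 0.0893]
eef_rot: [-34.7, 89.9, 34.5]
contact_force: [0.3, -1.6, -1.4]
gripper_width: 0.0117
```

>>> {"op": "send_rows", "data": {
  "plan": [
    [[0.06,0,0],[0,0,0]],
    [[0.11,0,0],[0,0,0]],
    [[0.16,0,0],[0,0,0]],
    [[0.2,0,0],[0,0,0]],
    [[0.22,0,0],[0,0,0]]
  ]
}}

```text
time_s: 11.1
tcp_pos: [0.498, -0.1307, 0.0561]
eef_rot: [-36.1, 89.9, 33.1]
contact_force: [0.7, 0.3, -2.3]
gripper_width: 0.0115
```

Run:
```python
from h import *
from plant import r
t=(.4974,-.1312)
seq(r,[((*t,.052),159.1,0)])
```

```text
t 11.1 tcp [ 0.498  -0.1307  0.0561] heading 159.2 X [ 0.001  0.001 -1.   ] F [ 0.7  0.3 -2.3] w 0.0115 j [  7.  18. -33.  -0. -40. -28.]
[ 0.497 -0.131  0.052] 159.1 -> [0.027, 0.003, -0.005] [0.002, 0.001, 0.001]
```

>>> {"op": "send_rows", "data": {
  "plan": [
    [[0.006,0,0],[0,0,0]],
    [[0.012,0,0],[0,0,0]],
    [[0.018,0,0],[0,0,0]],
    [[0.024,0,0],[0,0,0]],
    [[0.028,0,0],[0,0,0]]
  ]
}}

```text
time_s: 11.6
tcp_pos: [0.4982, -0.1306, 0.052]
eef_rot: [-43.1, 89.9, 26.1]
contact_force: [-2.6, 1.4, 8.9]
gripper_width: 0.0114
```

>>> {"op": "send_rows", "data": {
  "plan": [
    [[0,0,0],[0,0,0]],
    [[0,0,0],[0,0,0]],
    [[0,0,0],[0,0,0]],
    [[0,0,0],[0,0,0]],
    [[0,0,0],[0,0,0]]
  ]
}}

```text
time_s: 12.1
tcp_pos: [0.4982, -0.1306, 0.0521]
eef_rot: [-44.8, 89.9, 24.4]
contact_force: [-0.9, 1.4, -1.5]
gripper_width: 0.0116
```

>>> {"op": "send_rows", "data": {
  "plan": [
    [[0,0,0],[0,0,0]],
    [[0,0,0],[0,0,0]],
    [[0,0,0],[0,0,0]],
    [[0,0,0],[0,0,0]],
    [[0,0,0],[0,0,0]]
  ],
  "jaw": 0
}}

```text
time_s: 12.6
tcp_pos: [0.4983, -0.1306, 0.0521]
eef_rot: [-47.2, 89.9, 22.0]
contact_force: [-0.2, 0.2, 0.3]
gripper_width: 0.0429
```

>>> {"op": "send_rows", "data": {
  "plan": [
    [[-0.1,0,0],[0,0,0]],
    [[-0.25,0,0],[0,0,0]],
    [[-0.4,0,0],[0,0,0]],
    [[-0.55,0,0],[0,0,0]],
    [[-0.7,0,0],[0,0,0]]
  ]
}}

```text
time_s: 13.1
tcp_pos: [0.498, -0.1307, 0.1581]
eef_rot: [-46.5, 89.9, 22.7]
contact_force: [1.2, 0.2, -0.3]
gripper_width: 0.0438
```

Run:
```python
from h import *
from plant import r
t=(.4974,-.1312)
seq(r,[((.42,-.10,.17),159.1-45,-10),((.42,-.10,.17),69.4,-15),((.42,-.10,.17),69.4,15)])
p=r.capture("top");print(plate(p,t,.02,-20.6)[0]);cv2.imwrite("pics/t4.png",p["color"][:,:,::-1])
```

```text
t 13.1 tcp [ 0.498  -0.1307  0.1581] heading 159.2 X [ 0.001  0.001 -1.   ] F [ 1.2  0.2 -0.3] w 0.0438 j [  7.  10. -26.  -0. -54. -28.]
[ 0.42 -0.1   0.17] 114.1 -> [-0.08, 0.559, 0.007] [1.0, 0.213, 0.088] 
[ 0.42 -0.1   0.17] 69.4 -> [0.0, 0.0, 0.0] [0.97, 0.105, 0.215] 
[ 0.42 -0.1   0.17] 69.4 -> [0.0, 0.0, 0.0] [0.0, -0.667, 0.0] Traceback (most recent call last):
  File "<stdin>", line 5, in <module>
  File "h.py", line 26, in plate
    Q=W[m]; return iou_fit(Q[:,:2],PL,(*c,yaw)),Q[:,2]
                   ~~~~~~~^^^^^^^^^^^^^^^^^^^^^
  File "h.py", line 13, in iou_fit
    o=pts.min(0)-.04;n=np.ceil((np.ptp(pts,0)+.08)/res).astype(int)
      ~~~~~~~^^^
    return umr_minimum(a, axis, None, out, keepdims, initial, where)
ValueError: zero-size array to reduction operation minimum which has no identity
```

Run:
```python
from h import *
from plant import r
seq(r,[((.44,-.105,.16),119.2,3),((.436,-.1074,.15),79.2,8)])
```

```text
t 13.15 tcp [ 0.5    -0.1309  0.1619] heading 159.25 X [ 0.007  0.    -1.   ] F [ 1.8 -0.2  2.9] w 0.0441 j [  7.  10. -26.   0. -54. -28.]
[ 0.44  -0.105  0.16 ] 119.2 -> [0.01, 0.435, 0.02] [0.89, -0.058, -0.017] 
[ 0.436 -0.107  0.15 ] 79.2 -> [0.065, -0.001, -0.035] [0.885, -0.107, -0.085]
```

>>> {"op": "send_rows", "data": {
  "plan": [
    [[0,0.1,0],[0.18,-0.01,0]],
    [[0,0.2,0],[0.36,-0.02,-0.01]],
    [[0,0.3,0.01],[0.54,-0.04,-0.01]],
    [[0.01,0.43,0.02],[0.72,-0.05,-0.02]],
    [[0.01,0.43,0.02],[0.89,-0.06,-0.02]]
  ],
  "jaw": 1
}}

```text
time_s: 13.65
tcp_pos: [0.4385, -0.1049, 0.1597]
eef_rot: [-1.0, 86.9, 27.8]
contact_force: [0.8, -0.1, 0.6]
gripper_width: 0.0784
```

>>> {"op": "send_rows", "data": {
  "plan": [
    [[0.01,0,0],[0.18,-0.02,-0.02]],
    [[0.02,0,-0.01],[0.36,-0.04,-0.03]],
    [[0.03,0,-0.02],[0.54,-0.06,-0.05]],
    [[0.05,0,-0.03],[0.72,-0.08,-0.07]],
    [[0.065,0,-0.035],[0.885,-0.11,-0.085]]
  ]
}}

```text
time_s: 14.15
tcp_pos: [0.4343, -0.1072, 0.1496]
eef_rot: [1.0, 81.7, -10.5]
contact_force: [0.6, 0.0, -0.4]
gripper_width: 0.0873
```

Run:
```python
from h import *
from plant import r
t=(.4361,-.1072)
seq(r,[((*t,.12),69.2,10),((*t,.07),69.2,10),((*t,.025),69.2,10)])
p=r.capture("side");cv2.imwrite("pics/s4.png",cv2.resize(p["color"][220:460,180:480,::-1],(750,600)))
```

```text
t 14.15 tcp [ 0.4343 -0.1072  0.1496] heading 78.53 X [ 0.143 -0.026 -0.989] F [ 0.6  0.  -0.4] w 0.0873 j [  15.   -1.  -43.    5.  -41. -120.]
[ 0.436 -0.107  0.12 ] 69.2 -> [0.197, 0.002, -0.017] [0.204, -0.037, -0.036] 
[ 0.436 -0.107  0.07 ] 69.2 -> [0.328, 0.0, -0.058] [0.0, 0.0, 0.0] 
[ 0.436 -0.107  0.025] 69.2 -> [0.295, 0.0, -0.052] [0.0, 0.0, 0.0]
```

View pics/s4.png

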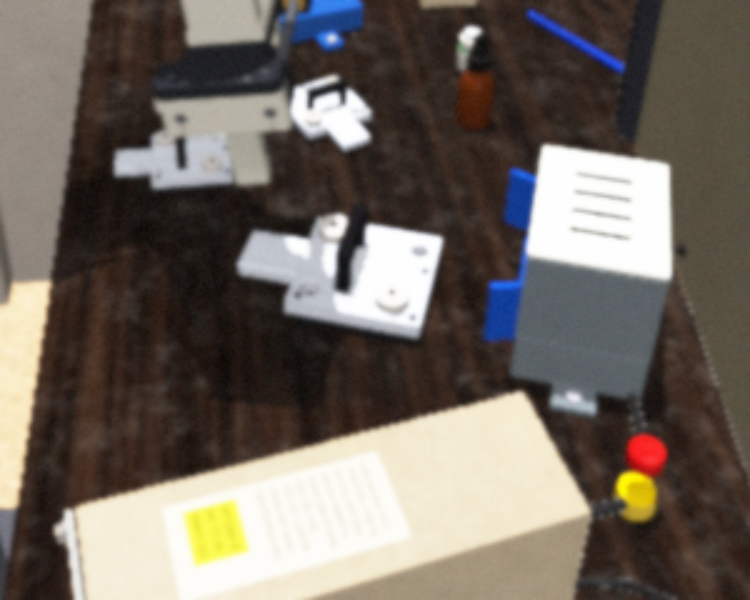

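The carrier stands flat on the desk at (340,280) in the crop, wide end towards the dock mouth, and roughly aligned with it. I check its pose with a side-camera fit, then descend on the tail.

>>> {"op": "send_rows", "data": {
  "plan": [
    [[0.05,0,0],[0.05,-0.01,-0.01]],
    [[0.1,0,-0.01],[0.1,-0.02,-0.02]],
    [[0.15,0,-0.01],[0.15,-0.03,-0.03]],
    [[0.197,0,-0.017],[0.2,-0.037,-0.036]],
    [[0.197,0,-0.017],[0.204,-0.037,-0.036]]
  ]
}}

```text
time_s: 14.7
tcp_pos: [0.4341, -0.1078, 0.1186]
eef_rot: [-0.2, 80.1, -21.4]
contact_force: [0.4, -0.1, -0.1]
gripper_width: 0.0875
```

Run:
```python
from h import *
from plant import r
t=(.4361,-.1072)
seq(r,[((*t,.07),69.2,10),((*t,.025),69.2,10)])
p=r.capture("side");W=cloud(p);m=sel(W,(.485,-.125),.12,.013,.035)&(p["color"].min(-1)>100);Q=W[m]
print(iou_fit(Q[:,:2],PL,(.498,-.1306,-20.8),cell=.004),np.percentile(Q[:,2],[10,50,90]).round(4))
```

```text
t 14.7 tcp [ 0.4341 -0.1078  0.1186] heading 68.79 X [ 0.16  -0.063 -0.985] F [ 0.4 -0.1 -0.1] w 0.0875 j [  16.    1.  -49.   11.  -33. -137.]
[ 0.436 -0.107  0.07 ] 69.2 -> [0.321, 0.008, -0.045] [-0.009, -0.002, 0.002] 
[ 0.436 -0.107  0.025] 69.2 -> [0.295, 0.0, -0.052] [0.0, 0.0, 0.0] 
(array([ 497.83, -131.34,  -20.51]), np.float64(0.802)) [0.0179 0.0199 0.0254]
```

Run:
```python
from h import *
from plant import r
t=(.435,-.1079)
seq(r,[((*t,.08),69.4,4)])
```

```text
t 14.75 tcp [ 0.4346 -0.1077  0.1191] heading 68.83 X [ 0.161 -0.062 -0.985] F [-0.4  0.3 -0.6] w 0.0881 j [  16.    1.  -49.   11.  -33. -136.]
[ 0.435 -0.108  0.08 ] 69.4 -> [0.257, -0.0, -0.042] [-0.013, 0.132, 0.002]
```

>>> {"op": "send_rows", "data": {
  "plan": [
    [[0.05,0,-0.01],[0,0.03,0]],
    [[0.1,0,-0.02],[0,0.06,0]],
    [[0.15,0,-0.03],[-0.01,0.1,0]],
    [[0.2,0,-0.04],[-0.01,0.13,0]],
    [[0.257,0,-0.042],[-0.013,0.132,0]]
  ]
}}

```text
time_s: 15.25
tcp_pos: [0.4364, -0.1077, 0.0803]
eef_rot: [-0.3, 86.0, -20.7]
contact_force: [0.7, 0.1, 0.2]
gripper_width: 0.088
```

Run:
```python
from h import *
from plant import r
t=(.435,-.1079)
seq(r,[((*t,.026),69.4,4)])
```

```text
t 15.25 tcp [ 0.4364 -0.1077  0.0803] heading 69.52 X [ 0.066 -0.025 -0.998] F [0.7 0.1 0.2] w 0.088 j [  13.    8.  -44.    4.  -35. -127.]
[ 0.435 -0.108  0.026] 69.4 -> [0.361, -0.004, -0.034] [0.003, 0.001, 0.0]
```

>>> {"op": "send_rows", "data": {
  "plan": [
    [[0.07,0,-0.01],[0,0,0]],
    [[0.14,0,-0.01],[0,0,0]],
    [[0.21,0,-0.02],[0,0,0]],
    [[0.28,0,-0.03],[0,0,0]],
    [[0.36,0,-0.034],[0,0,0]]
  ]
}}

```text
time_s: 15.75
tcp_pos: [0.4354, -0.1072, 0.026]
eef_rot: [0.1, 85.9, -20.2]
contact_force: [0.5, -0.4, 0.2]
gripper_width: 0.088
```

Run:
```python
from h import *
from plant import r
t=(.435,-.1079)
seq(r,[((*t,.026),69.4,4)])
```

```text
t 15.75 tcp [ 0.4354 -0.1072  0.026 ] heading 69.63 X [ 0.067 -0.025 -0.997] F [ 0.5 -0.4  0.2] w 0.088 j [  13.   14.  -48.    5.  -25. -129.]
[ 0.435 -0.108  0.026] 69.4 -> [-0.0, -0.005, -0.001] [0.005, 0.002, -0.001]
```

>>> {"op": "send_rows", "data": {
  "plan": [
    [[0,0,0],[0,0,0]],
    [[0,0,0],[0,0,0]],
    [[0,0,0],[0,0,0]],
    [[0,0,0],[0,0,0]],
    [[0,0,0],[0,0,0]]
  ],
  "jaw": -1,
  "force": 60
}}

```text
time_s: 16.25
tcp_pos: [0.4357, -0.1071, 0.0264]
eef_rot: [0.6, 85.9, -19.8]
contact_force: [0.3, 0.0, 0.1]
gripper_width: 0.0531
```

>>> {"op": "send_rows", "data": {
  "plan": [
    [[0,0,0],[0,0,0]],
    [[0,0,0],[0,0,0]],
    [[0,0,0],[0,0,0]],
    [[0,0,0],[0,0,0]],
    [[0,0,0],[0,0,0]]
  ]
}}

```text
time_s: 16.75
tcp_pos: [0.4359, -0.1071, 0.0266]
eef_rot: [0.7, 85.8, -19.7]
contact_force: [-0.9, 0.3, 3.5]
gripper_width: 0.0392
```

Run:
```python
from h import *
from plant import r
P=r.get_state()["tcp_pos"]
seq(r,[((*P[:2],P[2]+.03),69.6,4),((*P[:2],P[2]+.05),69.6,4)])
```

```text
t 16.75 tcp [ 0.4359 -0.1071  0.0266] heading 69.64 X [ 0.068 -0.024 -0.997] F [-0.9  0.3  3.5] w 0.0392 j [  13.   14.  -48.    5.  -25. -129.]
[ 0.436 -0.107  0.057] 69.6 -> [-0.199, 0.0, 0.014] [0.001, 0.003, -0.001] 
[ 0.436 -0.107  0.077] 69.6 -> [-0.133, 0.0, 0.009] [0.0, 0.0, 0.0]
```

>>> {"op": "send_rows", "data": {
  "plan": [
    [[-0.03,0,0],[0,0,0]],
    [[-0.08,0,0.01],[0,0,0]],
    [[-0.12,0,0.01],[0,0,0]],
    [[-0.16,0,0.01],[0,0,0]],
    [[-0.2,0,0.014],[0,0,0]]
  ]
}}

```text
time_s: 17.25
tcp_pos: [0.4356, -0.1071, 0.0572]
eef_rot: [0.8, 85.8, -19.6]
contact_force: [-0.5, 0.1, -2.4]
gripper_width: 0.0393
```

>>> {"op": "send_rows", "data": {
  "plan": [
    [[-0.03,0,0],[0,0,0]],
    [[-0.06,0,0.01],[0,0,0]],
    [[-0.09,0,0.01],[0,0,0]],
    [[-0.12,0,0.01],[0,0,0]],
    [[-0.14,0,0.01],[0,0,0]]
  ]
}}

```text
time_s: 17.75
tcp_pos: [0.4356, -0.1071, 0.0786]
eef_rot: [0.9, 85.8, -19.5]
contact_force: [-0.8, 0.2, -2.1]
gripper_width: 0.0393
```

```bash
cat >> h.py <<'E'
def pl3(p,c,zmin,zmax,d=-20.6,rad=.1):
    """robust plane of bright plate top; returns pitch (nose up +) and roll, height over c"""
    W=cloud(p);m=sel(W,c,rad,zmin,zmax)&(p["color"].min(-1)>120);Q=W[m];a=np.deg2rad(d)
    L=(Q[:,:2]-c)@np.array([[np.cos(a),-np.sin(a)],[np.sin(a),np.cos(a)]])
    A=np.c_[L,np.ones(len(L))];k=np.ones(len(L),bool)
    for _ in range(15):
        s=np.linalg.lstsq(A[k],Q[k,2],rcond=None)[0];e=Q[:,2]-A@s;k=abs(e)<max(.0025,1.5*np.median(abs(e[k])))
    return np.rad2deg(s[:2]).round(2),s[2].round(4),k.sum(),Q[k]
E
python3 - <<'E'
from h import *
from plant import r
seq(r,[])
p=r.capture("side")
a=pl3(p,(.498,-.131),.045,.105);print(a[:3],iou_fit(a[3][:,:2],PL,(.498,-.131,-20.6),cell=.004))
cv2.imwrite("pics/s5.png",cv2.resize(p["color"][220:420,200:460,::-1],(780,600)))
E
```

```text
t 17.75 tcp [ 0.4356 -0.1071  0.0786] heading 69.64 X [ 0.068 -0.024 -0.997] F [-0.8  0.2 -2.1] w 0.0393 j [  13.    8.  -44.    4.  -34. -127.]
(array([-0.54,  0.08]), np.float64(0.0712), np.int64(1611)) (array([ 497.  , -131.44,  -20.02]), np.float64(0.622))
```

View pics/s5.png

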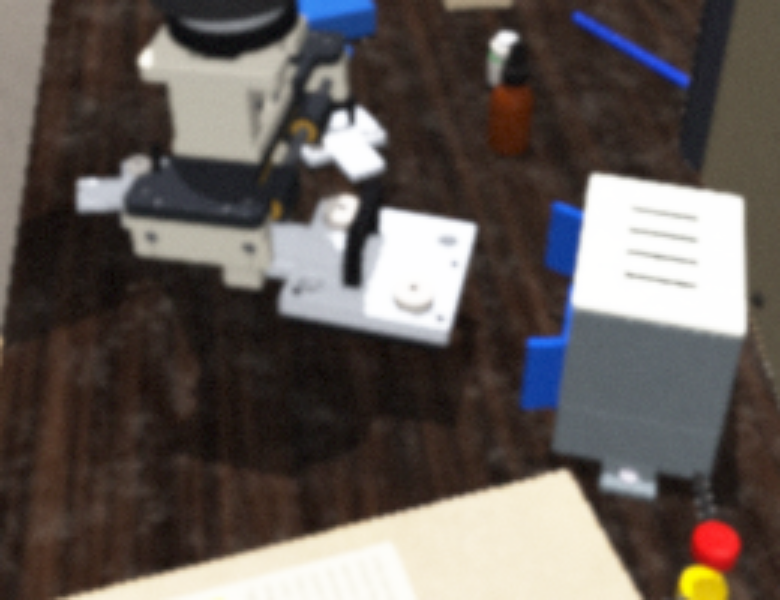

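Level and aligned. I lower it a little and bring the nose to the mouth.

Run:
```python
from h import *
from plant import r
P=np.array([.4355,-.1073]);d=np.array([.936,-.352]);
seq(r,[((*(P+.07*d),.0725),69.4,4),((*(P+.105*d),.0725),69.4,4),((*(P+.135*d),.0725),69.4,4)])
```

```text
t 17.8 tcp [ 0.4358 -0.107   0.079 ] heading 69.64 X [ 0.069 -0.024 -0.997] F [ 0.1 -0.3 -1.9] w 0.0392 j [  13.    8.  -44.    4.  -34. -127.]
[ 0.501 -0.132  0.072] 69.4 -> [0.077, -0.004, 0.461] [0.005, 0.004, -0.002] 
[ 0.534 -0.144  0.072] 69.4 -> [0.016, -0.0, 0.233] [0.0, 0.0, 0.0] 
[ 0.562 -0.155  0.072] 69.4 -> [0.014, -0.0, 0.2] [0.0, 0.0, 0.0]
```

>>> {"op": "send_rows", "data": {
  "plan": [
    [[0.02,0,0.09],[0,0,0]],
    [[0.04,0,0.18],[0,0,0]],
    [[0.06,0,0.28],[0.005,0.004,0]],
    [[0.07,0,0.37],[0.005,0.004,0]],
    [[0.077,-0.004,0.46],[0.005,0.004,0]]
  ]
}}

```text
time_s: 18.3
tcp_pos: [0.5021, -0.1325, 0.0719]
eef_rot: [0.9, 86.0, -19.7]
contact_force: [-0.3, 0.3, -1.4]
gripper_width: 0.0389
```

Run:
```python
from h import *
from plant import r
P=np.array([.4355,-.1073]);d=np.array([.936,-.352]);
seq(r,[((*(P+.105*d),.0725),69.4,4),((*(P+.135*d),.0725),69.4,4)])
p=r.capture("side");a=pl3(p,(.55,-.15),.045,.1,rad=.075);print(a[:3])
cv2.imwrite("pics/s6.png",cv2.resize(p["color"][230:400,300:480,::-1],(636,600)))
```

```text
t 18.3 tcp [ 0.5021 -0.1325  0.0719] heading 69.41 X [ 0.065 -0.023 -0.998] F [-0.3  0.3 -1.4] w 0.0389 j [   8.   15.  -36.    3.  -36. -121.]
[ 0.534 -0.144  0.072] 69.4 -> [0.012, 0.001, 0.225] [0.0, -0.001, -0.001] 
[ 0.562 -0.155  0.072] 69.4 -> [0.014, -0.0, 0.2] [0.0, 0.0, 0.0] 
(array([-0.66,  0.1 ]), np.float64(0.0642), np.int64(1405))
```

View pics/s6.png

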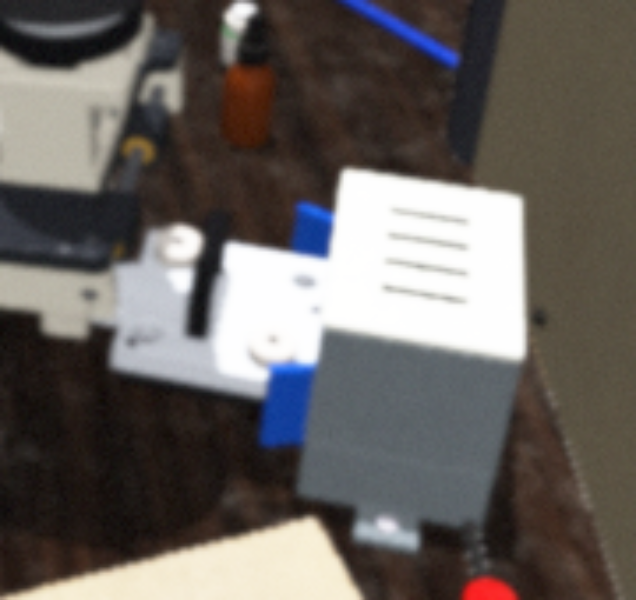

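The nose is between the guides at about (320,310), level and centred. I'll continue inward.

>>> {"op": "send_rows", "data": {
  "plan": [
    [[0,0,0.05],[0,0,0]],
    [[0,0,0.1],[0,0,0]],
    [[0.005,0,0.14],[0,0,0]],
    [[0.01,0,0.18],[0,0,0]],
    [[0.012,0,0.225],[0,0,0]]
  ]
}}

```text
time_s: 18.85
tcp_pos: [0.5361, -0.1448, 0.0728]
eef_rot: [1.1, 85.9, -19.5]
contact_force: [0.1, 0.2, -1.6]
gripper_width: 0.0394
```

>>> {"op": "send_rows", "data": {
  "plan": [
    [[0,0,0.04],[0,0,0]],
    [[0,0,0.08],[0,0,0]],
    [[0.005,0,0.12],[0,0,0]],
    [[0.01,0,0.16],[0,0,0]],
    [[0.014,0,0.2],[0,0,0]]
  ]
}}

```text
time_s: 19.35
tcp_pos: [0.5647, -0.1555, 0.0727]
eef_rot: [1.1, 86.0, -19.5]
contact_force: [0.1, -0.4, -2.1]
gripper_width: 0.0392
```

Run:
```python
from h import *
from plant import r
P=np.array([.4355,-.1073]);d=np.array([.936,-.352]);
seq(r,[((*(P+.137*d),.067),69.4,4),((*(P+.148*d),.067),69.4,4)])
```

```text
t 19.35 tcp [ 0.5647 -0.1555  0.0727] heading 69.45 X [ 0.067 -0.024 -0.998] F [ 0.1 -0.4 -2.1] w 0.0392 j [   5.   20.  -27.    3.  -39. -117.]
[ 0.564 -0.156  0.067] 69.4 -> [0.038, -0.002, -0.008] [0.001, 0.001, -0.002] 
[ 0.574 -0.159  0.067] 69.4 -> [0.005, -0.0, 0.073] [0.0, 0.0, 0.0]
```

>>> {"op": "send_rows", "data": {
  "plan": [
    [[0.008,0,0],[0,0,0]],
    [[0.016,0,0],[0,0,0]],
    [[0.024,0,-0.001],[0,0,0]],
    [[0.032,0,-0.002],[0,0,0]],
    [[0.038,0,-0.002],[0,0,0]]
  ]
}}

```text
time_s: 19.85
tcp_pos: [0.5646, -0.1554, 0.067]
eef_rot: [1.0, 86.0, -19.5]
contact_force: [-1.6, 0.8, -1.0]
gripper_width: 0.0394
```

>>> {"op": "send_rows", "data": {
  "plan": [
    [[0,0,0.015],[0,0,0]],
    [[0,0,0.03],[0,0,0]],
    [[0,0,0.045],[0,0,0]],
    [[0,0,0.055],[0,0,0]],
    [[0,0,0.06],[0,0,0]]
  ]
}}

```text
time_s: 20.35
tcp_pos: [0.5719, -0.1585, 0.0671]
eef_rot: [0.6, 86.1, -20.0]
contact_force: [-5.6, 3.3, -0.7]
gripper_width: 0.0397
```

Run:
```python
from h import *
from plant import r
P=np.array([.4355,-.1073]);d=np.array([.936,-.352]);s=r.get_state()
seq(r,[((*(P+.150*d),.067),69.4,4)]);print((s["tcp_pos"][:2]-P)@d,s["contact_force"][:2]@d)
```

```text
t 20.35 tcp [ 0.5719 -0.1585  0.0671] heading 69.45 X [ 0.064 -0.023 -0.998] F [-5.6  3.3 -0.7] w 0.0397 j [   4.   21.  -26.    3.  -39. -117.]
[ 0.576 -0.16   0.067] 69.4 -> [0.003, -0.0, 0.029] [0.001, -0.002, -0.001] 
0.14566919815418722 -6.401700189726222
```

>>> {"op": "send_rows", "data": {
  "plan": [
    [[0,0,0.004],[0,0,0]],
    [[0,0,0.008],[0,0,0]],
    [[0.003,0,0.01],[0,0,0]],
    [[0.006,0,0.01],[0,0,0]],
    [[0.006,0,0.01],[0,0,0]]
  ]
}}

```text
time_s: 20.85
tcp_pos: [0.5719, -0.1586, 0.0664]
eef_rot: [0.2, 86.2, -20.4]
contact_force: [-8.8, 6.0, 6.5]
gripper_width: 0.0395
```

>>> {"op": "send_rows", "data": {
  "plan": [
    [[0,0,0],[0,0,0]],
    [[0,0,0],[0,0,0]],
    [[0,0,0],[0,0,0]],
    [[0,0,0],[0,0,0]],
    [[0,0,0],[0,0,0]]
  ],
  "jaw": 1
}}

```text
time_s: 21.35
tcp_pos: [0.5721, -0.1587, 0.0665]
eef_rot: [0.3, 86.2, -20.3]
contact_force: [0.2, 0.1, -0.4]
gripper_width: 0.0738
```

Run:
```python
from h import *
from plant import r
P=np.array([.4355,-.1073]);d=np.array([.936,-.352]);s=r.get_state();q=s["tcp_pos"]
print((q[:2]-P)@d)
seq(r,[((*(q[:2]-.02*d),q[2]+.04),69.4,4),((*(q[:2]-.1*d),q[2]+.13),69.4,4)])
```

```text
0.14599817502476262
t 21.35 tcp [ 0.5721 -0.1587  0.0665] heading 69.44 X [ 0.062 -0.023 -0.998] F [ 0.2  0.1 -0.4] w 0.0738 j [   4.   21.  -26.    2.  -39. -117.]
[ 0.553 -0.152  0.106] 69.4 -> [-0.275, 0.0, -0.115] [0.001, -0.005, -0.0] 
[ 0.479 -0.124  0.196] 69.4 -> [-0.636, 0.0, -0.49] [0.0, 0.0, 0.0]
```

Stop contact is firm: it no longer advances, and the force came down to about zero on release. Next I retreat.

>>> {"op": "send_rows", "data": {
  "plan": [
    [[0,0,0],[0,0,0]],
    [[-0.07,0,-0.02],[0,0,0]],
    [[-0.14,0,-0.05],[0,0,0]],
    [[-0.21,0,-0.08],[0,0,0]],
    [[-0.275,0,-0.115],[0,0,0]]
  ]
}}

```text
time_s: 21.85
tcp_pos: [0.5533, -0.1515, 0.108]
eef_rot: [0.6, 86.1, -19.9]
contact_force: [-0.3, -0.3, -0.2]
gripper_width: 0.0877
```

>>> {"op": "send_rows", "data": {
  "plan": [
    [[-0.15,0,-0.1],[0,0,0]],
    [[-0.3,0,-0.2],[0,0,0]],
    [[-0.45,0,-0.3],[0,0,0]],
    [[-0.64,0,-0.4],[0,0,0]],
    [[-0.64,0,-0.49],[0,0,0]]
  ]
}}

```text
time_s: 22.35
tcp_pos: [0.4795, -0.1233, 0.2033]
eef_rot: [2.8, 85.7, -17.7]
contact_force: [0.2, -0.2, -0.0]
gripper_width: 0.0879
```

Run:
```python
from h import *
from plant import r
seq(r,[])
p=r.capture("side");a=pl3(p,(.6,-.17),.045,.08,rad=.07);print(a[:3])
cv2.imwrite("pics/s7.png",cv2.resize(p["color"][210:400,260:480,::-1],(695,600)))
q=r.capture("top")
for P in(p,q):
  W=cloud(P);d=np.array([.936,-.352]);n=np.array([.352,.936]);M=np.array([.6191,-.1769])
  m=sel(W,(.57,-.158),.06,.052,.068)&(P["color"].min(-1)>110);Q=(W[m][:,:2]-M)@np.c_[d,n]
  m2=Q[:,0]<-.03;print(len(Q),"tail end x",np.percentile(Q[:,0],[0,1,5]).round(4) if len(Q) else 0,"y",np.percentile(Q[m2,1],[2,50,98]).round(4) if m2.any() else 0)
  for t in("dropper_bottle","objective","slide_box"):
    for f in r.find_in(P,t)[:1]:
      u,v=np.round(f["uv"]).astype(int);print(t,round(f["score"],2),W[v,u].round(3))
```

```text
t 22.35 tcp [ 0.4795 -0.1233  0.2033] heading 69.5 X [ 0.071 -0.023 -0.997] F [ 0.2 -0.2 -0. ] w 0.0879 j [  10.    3.  -29.    2.  -54. -122.]
(array([0.21, 0.13]), np.float64(0.0597), np.int64(660))
748 tail end x [-0.0684 -0.0676 -0.0645] y [-0.0196 -0.0046  0.0191]
dropper_bottle 0.66 [0.637 0.06  0.043]
objective 0.4 [0.643 0.146 0.034]
slide_box 0.94 [0.655 0.293 0.03 ]
671 tail end x [-0.0682 -0.0675 -0.0643] y [-0.017   0.0026  0.0216]
objective 0.67 [0.648 0.149 0.052]
slide_box 0.61 [0.667 0.334 0.031]
```

View pics/s7.png

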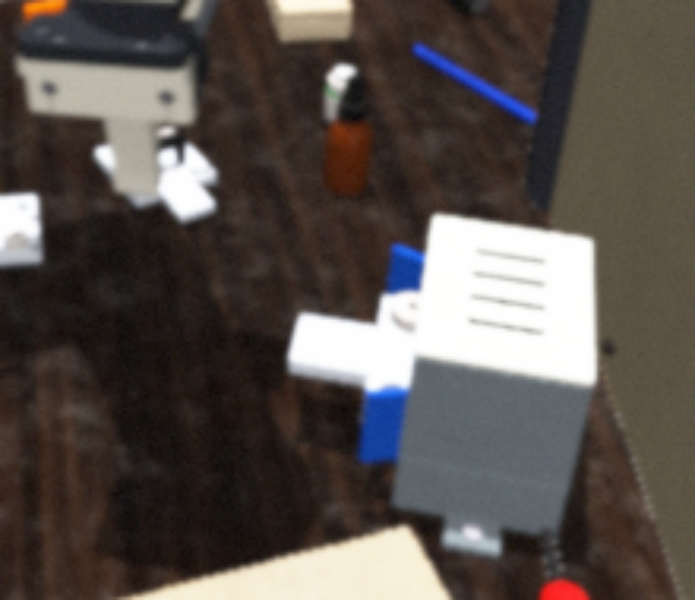

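The tail sticks out of the mouth at (340,345), and the bottle and objective are undisturbed. The tail end is 68 mm in front of the mouth, as expected when home (84 − 16). The plate top is at 59.7 mm (60 expected) and tilted 0.2°.

```bash
python3 -c "
from plant import r
print(r.close_job())"
```

```text
the job is handed in; nothing more can be done
None
```

The job is handed in. The carrier is in the dock against the back stop, and the run took about 22 s of the 61 s allowed. No verdict was reported.

**What I did:** I took the largest carrier by its black handle and lifted it straight up off the dowels, level. I then set it flat on the desk in front of the dock and let go. Finally I gripped the tail at 60 N and slid the carrier wide end first into the dock. It met the back stop at about 6–10 N and went no further. I opened the jaws and backed the arm off.

**Last checks:**

| Check | Measured | Expected |
|---|---|---|
| Plate top height | 59.7 mm | 60 mm |
| Plate tilt | about 0.2° | flat |
| Tail end in front of the mouth | 68 mm | 68 mm |
| Off centre in the bay | within about 2–3 mm | within 10 mm of home in plan |
| Contact force on the tool | about 0 N | nothing touched |

**Checks that failed or disagreed:**
- **Top camera after set-down:** the arm blocked the view, so that fit failed. I used the side camera instead, and it agreed with the arm's own position to about 1 mm.
- **Dropper bottle:** the network did not find it in the final top picture. It did in the side picture, within 3 mm of its starting place.
- **Objective:** the top camera put it within 2 mm of its starting place. The first side-camera detection landed on the desk instead, so there is no side comparison.
- **Slide box:** the top camera put it about 5 mm from its first reading. The side camera read 17 mm off, which I put down to the gripper partly hiding it.

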